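# Snap the exposure lamp's control board into its box

### The job

Put the exposure lamp's control board back: lift the loose green board from its mat, lay it right way up over the tips of the four yellow snap standoffs in the open blue box, with its green terminal strip at the cable gland end, and let go of it there. Then press it down until all four posts have clicked through and the board is fully home, and leave it so. Press firmly but never brutally (the board cracks under more than about 90 N), and leave the two ink jars and the screwdriver where they are.

Things in the scene. Friction and masses are not known exactly. Their poses are not given: they have to be found in the camera images.
- ctrl_box: Fixed open control box, cover off: blue sheet metal, 150 (x) x 200 (y) x 26 mm high, walls 4 mm; origin at the centre of its underside, on the table. Its own +y end carries two black cable glands that stick out 20 mm. Four yellow nylon snap standoffs stand inside on an 82 (x) x 132 (y) mm pattern.
- board: Loose green circuit board, 100 (x) x 150 (y) x 3 mm, about 0.22 kg; origin at the centre of its underside, z up. It starts right way up on a black mat 4 mm thick. A light green terminal strip 44 mm long lies along its +y edge. On its y axis stand a blue relay (y=+44, 15 mm high) and a black capacitor (y=-45, 22 mm high); the board beside these and the heat sink is clear.
- heatsink (a point): Centre, half-way up, of the finned grey aluminium heat sink in the middle of the board, the part to lift the board by: 30 (board x) x 50 (board y) x 40 mm high. The point is 20 mm above the board's top face, 23 mm above its underside; axes as the board's.
- hole_a (a point): Centre of a brass-rimmed 8 mm square hole through the board, on its underside: terminal/gland end, -x side of the board (board x -41, y +66 mm). Belongs on post_a.
- hole_b (a point): Centre of a brass-rimmed 8 mm square hole through the board, on its underside: terminal/gland end, +x side of the board (board x +41, y +66 mm). Belongs on post_b.
- hole_c (a point): Centre of a brass-rimmed 8 mm square hole through the board, on its underside: opposite end, -x side of the board (board x -41, y -66 mm). Belongs on post_c.
- hole_d (a point): Centre of a brass-rimmed 8 mm square hole through the board, on its underside: opposite end, +x side of the board (board x +41, y -66 mm). Belongs on post_d.
- post_a (a point): Standoff, centre of its flat shoulder (16 mm across), 20 mm above the table: terminal/gland end, -x side of the box (box x -41, y +66 mm). Axes as the box's. hole_a lies here once clicked in. All four: on the shoulder a split tip of two sprung prongs, 11.6 mm across the barbs (3.8 mm above the shoulder), tapering to 3.6 x 2.6 mm at 11.5 mm.
- post_b (a point): Standoff, centre of its flat shoulder (16 mm across), 20 mm above the table: terminal/gland end, +x side of the box (box x +41, y +66 mm). Axes as the box's. hole_b lies here once clicked in.
- post_c (a point): Standoff, centre of its flat shoulder (16 mm across), 20 mm above the table: opposite end, -x side of the box (box x -41, y -66 mm). Axes as the box's. hole_c lies here once clicked in.
- post_d (a point): Standoff, centre of its flat shoulder (16 mm across), 20 mm above the table: opposite end, +x side of the box (box x +41, y -66 mm). Axes as the box's. hole_d lies here once clicked in.
- dot_a (a point): White dot, 16 mm across, on the board's top face, 24 mm from hole_a along board y towards the middle: bare board, the place to press with shut fingertips so that post_a clicks through. All four: laid on the posts the board rests on the prongs' slopes some 7 mm above the shoulders; a push of about 7 to 12 N on a dot makes that corner drop on its shoulder and lock.
- dot_b (a point): White dot, 16 mm across, on the board's top face, 24 mm from hole_b along board y towards the middle: bare board, the place to press with shut fingertips so that post_b clicks through.
- dot_c (a point): White dot, 16 mm across, on the board's top face, 24 mm from hole_c along board y towards the middle: bare board, the place to press with shut fingertips so that post_c clicks through.
- dot_d (a point): White dot, 16 mm across, on the board's top face, 24 mm from hole_d along board y towards the middle: bare board, the place to press with shut fingertips so that post_d clicks through.
- ink_pot: Bystander: large white ink jar with red label, 72 mm across, 85 mm high; origin under its centre.
- ink_jar: Bystander: small white jar, orange label, black lid, 40 mm across, 45 mm high; origin under its centre.
- screwdriver: Bystander: orange-handled screwdriver, 170 mm long, lying along its x between mat and box.
Mind the look-alikes: they are no part of the job. Of the things that look like the board, take the one that is farthest to the robot's left at the start.

How it is judged:
On the way:
1. the board lies over its four posts, holes on the tips, terminal strip at the gland end, not yet clicked in at every post, and the gripper has let go of it (horizontal distance between hole_a and post_a below 0.004 m and z of hole_a in the frame of post_a below 0.0105 m and horizontal distance between hole_b and post_b below 0.004 m and z of hole_b in the frame of post_b below 0.0105 m and horizontal distance between hole_c and post_c below 0.004 m and z of hole_c in the frame of post_c below 0.0105 m and horizontal distance between hole_d and post_d below 0.004 m and z of hole_d in the frame of post_d below 0.0105 m and (z of hole_a in the frame of post_a above 0.002 m or z of hole_b in the frame of post_b above 0.002 m or z of hole_c in the frame of post_c above 0.002 m or z of hole_d in the frame of post_d above 0.002 m) and contact force between board and the fingers below 0.05 N), for 0.2 s.
At the end, for the whole second after the job is handed in: Each hole of the board lies on its own post (terminal strip at the gland end): within 3 mm sideways, and its underside within 1.6 mm of the post's shoulder, below the barbs; the board is at rest (horizontal distance between hole_a and post_a below 0.003 m and z of hole_a in the frame of post_a between -0.0016 and 0.0016 m and horizontal distance between hole_b and post_b below 0.003 m and z of hole_b in the frame of post_b between -0.0016 and 0.0016 m and horizontal distance between hole_c and post_c below 0.003 m and z of hole_c in the frame of post_c between -0.0016 and 0.0016 m and horizontal distance between hole_d and post_d below 0.003 m and z of hole_d in the frame of post_d between -0.0016 and 0.0016 m and linear speed of board below 0.01 m/s); the robot touches nothing.
It fails at once if the board is pushed on its box with more than 90 N (contact force between board and ctrl_box above 90 N).
It fails at once if the ink pot is moved more than 30 mm or tipped (distance of ink_pot from where it was at the start of the episode above 0.03 m or angle between ink_pot's own z axis and vertical above 0.5 rad).
It fails at once if the ink jar is moved more than 30 mm or tipped (distance of ink_jar from where it was at the start of the episode above 0.03 m or angle between ink_jar's own z axis and vertical above 0.5 rad).
It fails at once if the screwdriver is moved more than 30 mm or tipped (distance of screwdriver from where it was at the start of the episode above 0.03 m or angle between screwdriver's own z axis and vertical above 0.5 rad).
It also fails if it takes over 58 s, if anything falls off the work surface, if the arm or the gripper's body presses on something with over 40 N, if the wrist force passes 120 N, or if a joint passes its speed limit or range.

### The arm

A 6-joint arm with a two-finger parallel gripper is mounted at the origin on the work surface. World frame = base frame: x ahead of the robot, y to its left, z up, the work surface at z = 0. Lengths are in m, angles in rad, forces in N, time in s.
With the tool pointing down it reaches from about 0.35 to 0.975 m from the base axis. Payload 4.9 kg.
Tool frame: the origin (TCP) lies at the very end of the fingers, on their centre line; the grasp point (between the pads) lies 19 mm behind it; z points along the fingers, y is the line along which they close (so a half turn about z gives the same grasp; the last joint's range is limited). The gripper opens to 85 mm and grips with 20 to 120 N. Pads are 22 mm wide; open, the fingers measure 114 mm over their backs; the gripper's body (76 mm by 85 mm) begins 54 mm behind the grasp point. The pads swing forward as they close: fully open they stand 13 mm farther back than shut.
Start: joints at [1.106, 0.053, 1.613, -0, 1.476, -0.119], TCP at [0.212, 0.588, 0.194] pointing down, gripper open.
Joint ranges: [-3.01, 3.01], [-1.01, 2.22], [0.06, 2.58], [-1.02, 4.17], [0.09, 2.62], [-3.14, 3.14]. Speed limits (rad/s): [2.57, 2.57, 3.14, 3.14, 3.14, 3.14].

### API

Orientations are given as a rotation vector (axis times angle).
In Python, from station import ctrl, imaging gives the robot as it stands.
- The arm moves only by the tool play_rows, never from a script. Its argument "series" is a list of rows, each a list of 3 entries, a list of its own where there are three numbers: the opening, from 0 (shut) to 1 (fully open), then the shift along the tool's x, y, z each as a share of 0.05 m, from -1 to 1, then the turn, a rotation vector about the tool's x, y, z each as a share of 8 degrees, from -1 to 1. In form: [[grip, [dx, dy, dz], [ax, ay, az]], ...]. A call has 1 to 8 rows; each row shifts and turns the commanded pose from where the row before left it, along the tool's axes as they then stand; what a row does not reach is not made up. A row lasts 1/8 s, in which the tool goes at most 62.5 mm and 10.7 degrees, less where a joint would pass 70% of its speed; a pose out of reach is approached as far as the arm can. A call with a number of a shift or a turn outside -1 to 1 is refused whole. A call with a gripper value outside its range is refused whole. The fingers move at their own pace and stop on an object; "force" is the grip in N (left out, the last holds). Time passes only in rows, so rows that do not move let the fingers close. It gives the time, the measured TCP pose, the force, the opening and the grip force at its end, in the units of the state.
- ctrl.get_obs(): the state, without advancing time (a new reading comes with each control period).
- imaging.get_image(name): name is "scene" or "top" or "wrist"; returns a dict with "color" (420x560x3 uint8, blue, green, red), "fx", "fy", "cx", "cy" (pixels), "extrinsics" (4x4, takes a point from world to camera coordinates); the wrist camera has in their place "hand_eye" (4x4, takes a point from camera to tool coordinates, whose origin is the TCP and whose axes are the flange's). Camera axes: x right, y down, z forward; pixel columns grow to the right and rows downward; lengths in m; the calibration is good to about 2 mm. A picture is of the moment at which its call begins: read the wrist's pose just before it. There is no depth.
- ctrl.finish_job(): hands the job in; it is judged then, once.
The state is a dict: "t": time; "q": joint angles; "dq": joint speeds; "effort": joint torques, N m; "tool_pos": TCP position; "tool_rot": TCP orientation; "contact_force": force on the tool from outside, world axes, zero at the start; "wrist_torque": the same for the moment, N m; "opening": finger opening in m; "grip_force": force on a finger pad.
Only numpy, scipy, OpenCV 4.12 (cv2) and the standard library are available. Lean on these libraries where they do the work, as an engineer would, in place of code of your own. Each camera call takes 0.05 s, during which the arm holds its last target. There are 200 camera calls.

## Working session

There is one attempt and no reset: what is moved stays moved. The work goes in short steps, Python scripts to look and compute and a tool call to move; the robot and the scene stay as the last step left them, time stands still between calls to the robot, and variables do not carry over. Pictures are saved under pics/ and viewed, at most 10 in all, crops included, and the job is handed in when it is done.

Besides the shell and the picture viewer there is one more tool, called after "Request:" by a JSON object that holds its "fn" and its "kwargs", one argument or row to a line. play_rows: Moves the arm, as the interface text tells. Shift numbers are shares of 0.05 m and turn numbers shares of 8 degrees, none past 1 either way. Its arguments: {"type":"object","properties":{"series":{"type":"array"},"force":{"type":"number"}},"required":["series"]}

```bash
mkdir -p pics; python3 - <<'E'
from station import ctrl, imaging
import cv2, pickle
o=ctrl.get_obs(); print({k:o[k] for k in('t','tool_pos','tool_rot','opening')})
for n in('scene','top'):
    i=imaging.get_image(n); cv2.imwrite(f'pics/{n}0.png',i['color']); pickle.dump(i,open(f'pics/{n}0.pkl','wb'))
    print(n,i['fx'],i['fy'],i['cx'],i['cy'],i['extrinsics'].round(3).tolist())
E
```

```text
{'t': 0.0, 'tool_pos': array([0.21154031, 0.587381  , 0.19299294]), 'tool_rot': array([-5.40401454e-01, -3.09418110e+00,  3.04313259e-03]), 'opening': 0.08543316430816958}
scene 388.4772380147223 388.4772380147223 277.8593049658736 210.59978258323744 [[-0.782, 0.623, -0.02, 0.517], [0.447, 0.539, -0.714, -0.152], [-0.434, -0.567, -0.7, 1.224], [0.0, 0.0, 0.0, 1.0]]
top 541.2722404945468 541.2722404945468 278.67943991565454 203.34520326679515 [[0.03, -1.0, -0.002, -0.147], [-0.995, -0.03, -0.093, 0.55], [0.093, 0.004, -0.996, 1.567], [0.0, 0.0, 0.0, 1.0]]
```

View pics/top0.png

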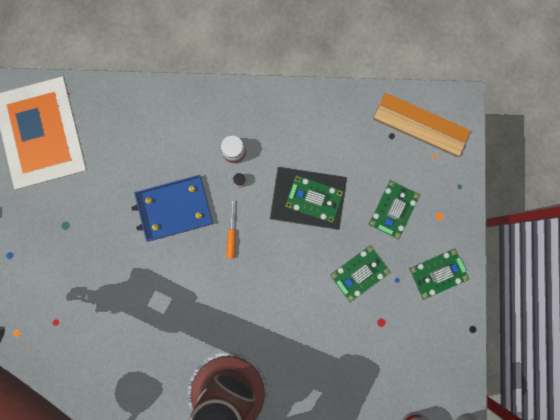

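View pics/scene0.png

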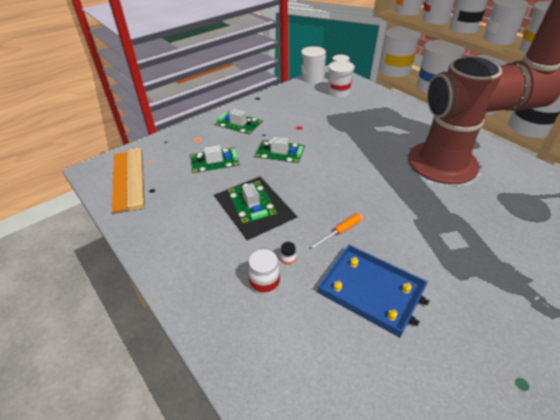

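The top view (up is +x, left is +y) shows four boards: A at (315,198) on the black mat, B at (396,209), C at (361,273) and D at (441,274). A is farthest left and the only one on a mat, so I choose A. The box is at (174,208) with its glands on the left, the jars are at (233,148) and (239,180), and the screwdriver is at (232,230).

```bash
cat > h.py <<'E'
import numpy as np, cv2
from scipy.spatial.transform import Rotation as R
def cam(i,obs=None):
    """returns centre, rotation cam->world"""
    if 'extrinsics' in i and i['extrinsics'] is not None: T=np.linalg.inv(i['extrinsics'])
    else:
        W=np.eye(4); W[:3,:3]=R.from_rotvec(obs['tool_rot']).as_matrix(); W[:3,3]=obs['tool_pos']; T=W@i['hand_eye']
    return T
def ray(i,T,uv,z):
    d=T[:3,:3]@np.array([(uv[0]-i['cx'])/i['fx'],(uv[1]-i['cy'])/i['fy'],1]); c=T[:3,3]
    return c+d*(z-c[2])/d[2]
def proj(i,T,p):
    c=np.linalg.inv(T)@np.r_[p,1]; return np.array([i['fx']*c[0]/c[2]+i['cx'],i['fy']*c[1]/c[2]+i['cy']])
def blobs(mask,amin=4):
    n,l,s,c=cv2.connectedComponentsWithStats(mask.astype(np.uint8),connectivity=8)
    return [(c[k].round(2),int(s[k,4])) for k in range(1,n) if s[k,4]>=amin]
def fit(local,world):
    """2D rigid fit: returns yaw, origin, residuals"""
    a=np.asarray(local)[:,:2];b=np.asarray(world)[:,:2];am=a.mean(0);bm=b.mean(0)
    u=a-am;v=b-bm; th=np.arctan2((u[:,0]*v[:,1]-u[:,1]*v[:,0]).sum(),(u*v).sum())
    r=np.array([[np.cos(th),-np.sin(th)],[np.sin(th),np.cos(th)]]); o=bm-r@am
    return th,o,np.linalg.norm(b-(a@r.T+o),axis=1)
E
python3 - <<'E'
from h import *; import pickle
i=pickle.load(open('pics/top0.pkl','rb')); T=cam(i); im=i['color']; hsv=cv2.cvtColor(im,cv2.COLOR_BGR2HSV)
y=cv2.inRange(hsv,(18,120,120),(35,255,255)); y[:,:120]=0;y[:,225:]=0;y[:165]=0;y[250:]=0
P=blobs(y); print('posts',[(p,a,ray(i,T,p[0:2],0.026).round(4)) for p,a in P])
c=np.zeros_like(y);c[165:232,268:350]=1
g=cv2.inRange(hsv,(45,80,40),(85,255,255))*c
k=cv2.morphologyEx(g,cv2.MORPH_CLOSE,np.ones((9,9)))
rct=cv2.minAreaRect(max(cv2.findContours(k,0,2)[0],key=cv2.contourArea)); print('board rect',rct, ray(i,T,rct[0],.007).round(4))
for p in cv2.boxPoints(rct): print(p, ray(i,T,p,.007).round(4))
crop=cv2.resize(im[160:250,120:360],None,fx=3.3,fy=3.3,interpolation=2); cv2.imwrite('pics/crop0.png',crop)
E
```

```text
posts [(array([191.4, 188.6]), 20, array([0.5899, 0.1279, 0.026 ])), (array([148.05, 200.19]), 21, array([0.5517, 0.254 , 0.026 ])), (array([198.22, 215.09]), 23, array([0.5122, 0.1043, 0.026 ])), (array([154.78, 226.91]), 23, array([0.4737, 0.2301, 0.026 ]))]
board rect ((313.82574462890625, 198.64321899414062), (51.21483612060547, 33.778743743896484), 18.970407485961914) [ 0.5729 -0.235   0.007 ]
[284.11877 206.29082] [ 0.5474 -0.1472  0.007 ]
[295.09955 174.34673] [ 0.6443 -0.1773  0.007 ]
[343.5327  190.99562] [ 0.5985 -0.3231  0.007 ]
[332.55194 222.93971] [ 0.5021 -0.2923  0.007 ]
```

View pics/crop0.png

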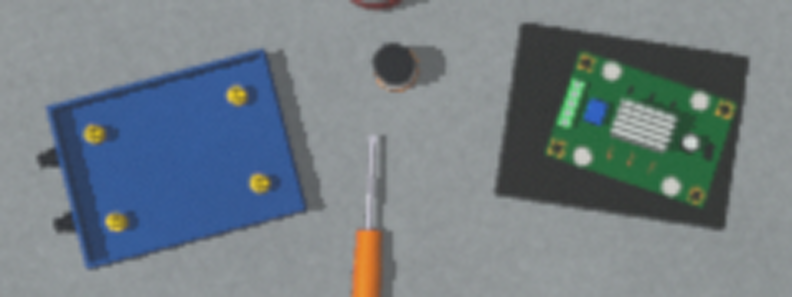

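The crop confirms the choice: the board on the mat has its terminal strip at its left end, heat sink in the middle, four brass holes and four dots. The box has its posts at (95,133), (237,95), (117,221), (260,183) in the crop and its glands on the left.

```bash
cat > plan.py <<'E'
import sys; from h import *
from station import ctrl
def plan(tx,ty,tz,ang,n,start=None):
    """rows (tool axes, shares) to TCP xyz with tool y at world angle ang deg (mod 180), tool straight down"""
    o=ctrl.get_obs(); p=np.array(o['tool_pos']); Rm=R.from_rotvec(o['tool_rot'])
    x0=Rm.as_matrix(); cur=np.degrees(np.arctan2(x0[1,1],x0[0,1])); d=(ang-cur+90)%180-90
    a=np.radians(cur+d); y=[np.cos(a),np.sin(a),0]; z=[0,0,-1]; Rt=R.from_matrix(np.c_[np.cross(y,z),y,z])
    full=(Rm.inv()*Rt).as_rotvec(); t=np.array([tx,ty,tz])
    print('dist',np.linalg.norm(t-p).round(4),'turn',d.round(2), 'F',o['contact_force'].round(1),'t',o['t'])
    m=max(n,int(np.ceil(np.linalg.norm(full)/np.radians(8)))) if n>1 else n
    for k in range(m):
        s=(Rm*R.from_rotvec(full*k/m)).inv().apply((t-p)/m)/.05
        print([s.round(3).tolist(),(full/m/np.radians(8)).round(3).tolist()])
if __name__=='__main__': plan(*map(float,sys.argv[1:5]),float(sys.argv[4]) if 0 else float(sys.argv[4]),int(sys.argv[5])) if 0 else plan(*[float(v) for v in sys.argv[1:5]],int(sys.argv[5]))
E
sed -i 's/^if __name__.*/if __name__=="__main__": plan(*[float(v) for v in sys.argv[1:5]],int(sys.argv[5]))/' plan.py
python3 plan.py 0.49 0.165 0.27 17 12; python3 -c "
from station import imaging as m
i=m.get_image('wrist');print(i['hand_eye'].round(3).tolist(),i['fx'],i['cx'],i['cy'])"
```

```text
dist 0.5118 turn -53.19 F [-0.3 -0.3  0.3] t 0.1
[[-0.675, -0.505, -0.127], [-0.001, 0.0, 0.554]]
[[-0.712, -0.452, -0.128], [-0.001, 0.0, 0.554]]
[[-0.745, -0.395, -0.128], [-0.001, 0.0, 0.554]]
[[-0.773, -0.336, -0.128], [-0.001, 0.0, 0.554]]
[[-0.797, -0.276, -0.128], [-0.001, 0.0, 0.554]]
[[-0.816, -0.213, -0.128], [-0.001, 0.0, 0.554]]
[[-0.83, -0.149, -0.128], [-0.001, 0.0, 0.554]]
[[-0.839, -0.085, -0.128], [-0.001, 0.0, 0.554]]
[[-0.843, -0.02, -0.128], [-0.001, 0.0, 0.554]]
[[-0.842, 0.045, -0.128], [-0.001, 0.0, 0.554]]
[[-0.836, 0.11, -0.128], [-0.001, 0.0, 0.554]]
[[-0.825, 0.175, -0.128], [-0.001, 0.0, 0.554]]
[[0.0, -0.946, -0.323, 0.084], [1.0, 0.0, 0.0, 0.001], [-0.0, -0.323, 0.946, -0.18], [0.0, 0.0, 0.0, 1.0]] 316.1242228205358 281.79808247849206 204.28137923669968
```

```bash
python3 plan.py 0.52 0.208 0.14 17 10
```

```text
dist 0.4919 turn -53.19 F [-0.6  1.4  0. ] t 0.15
[[-0.838, -0.505, 0.107], [-0.001, 0.0, 0.665]]
[[-0.881, -0.425, 0.107], [-0.001, 0.0, 0.665]]
[[-0.916, -0.342, 0.107], [-0.001, 0.0, 0.665]]
[[-0.944, -0.255, 0.107], [-0.001, 0.0, 0.665]]
[[-0.964, -0.167, 0.107], [-0.001, 0.0, 0.665]]
[[-0.975, -0.077, 0.107], [-0.001, 0.0, 0.665]]
[[-0.978, 0.014, 0.107], [-0.001, 0.0, 0.665]]
[[-0.972, 0.105, 0.107], [-0.001, 0.0, 0.665]]
[[-0.959, 0.194, 0.107], [-0.001, 0.0, 0.665]]
[[-0.936, 0.282, 0.107], [-0.001, 0.0, 0.665]]
```

Request:
{"fn": "play_rows", "kwargs": {
  "series": [
    [1,[-0.84,-0.5,0.1],[0,0,0.66]],
    [1,[-0.88,-0.42,0.1],[0,0,0.66]],
    [1,[-0.92,-0.34,0.1],[0,0,0.66]],
    [1,[-0.94,-0.26,0.1],[0,0,0.66]],
    [1,[-0.96,-0.17,0.1],[0,0,0.66]],
    [1,[-0.98,-0.08,0.1],[0,0,0.66]],
    [1,[-0.98,0.01,0.1],[0,0,0.66]],
    [1,[-0.97,0.1,0.1],[0,0,0.66]]
  ]
}}

```text
t: 1.15
tool_pos: [0.4596, 0.2833, 0.1538]
tool_rot: [-1.623, -2.69, 0.0]
contact_force: [-0.3, 1.1, 0.4]
opening: 0.0853
grip_force: 0.0
```

Request:
{"fn": "play_rows", "kwargs": {
  "series": [
    [1,[-0.96,0.2,0.1],[0,0,0.66]],
    [1,[-0.94,0.28,0.1],[0,0,0.66]],
    [1,[0,0,0],[0,0,0]],
    [1,[0,0,0],[0,0,0]]
  ]
}}

```text
t: 1.65
tool_pos: [0.5208, 0.2093, 0.1439]
tool_rot: [-1.859, -2.531, 0.001]
contact_force: [-0.1, -0.9, 0.1]
opening: 0.0854
grip_force: 0.0
```

```bash
cat > boxlook.py <<'E'
from h import *; from station import ctrl,imaging; import sys
o=ctrl.get_obs(); i=imaging.get_image('wrist'); T=cam(i,o); im=i['color']; cv2.imwrite('pics/%s.png'%sys.argv[1],im)
hsv=cv2.cvtColor(im,cv2.COLOR_BGR2HSV); y=cv2.inRange(hsv,(20,120,90),(35,255,255)); y=cv2.morphologyEx(y,cv2.MORPH_CLOSE,np.ones((3,3)))
print(o['tool_pos'].round(4))
for p,a in blobs(y,60): print(p,a,ray(i,T,p,.022).round(4))
E
python3 boxlook.py wb0
```

```text
[0.5208 0.2093 0.1439]
[242.33 148.79] 248 [0.4741 0.2332 0.022 ]
[326.55 149.45] 244 [0.5509 0.2566 0.022 ]
[246.34 267.5 ] 234 [0.5117 0.1104 0.022 ]
[320.06 268.06] 227 [0.5882 0.1337 0.022 ]
```

View pics/wb0.png

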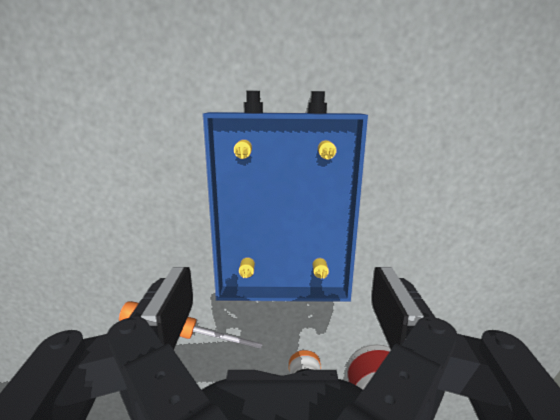

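The wrist view shows the box whole, glands at the top, with posts a (242,149), b (327,149), c (246,268) and d (320,268). Now I move over to the board.

```bash
python3 plan.py 0.582 -0.207 0.14 -18 9
```

```text
dist 0.4212 turn -35.45 F [-0.4  0.   0.4] t 1.7
[[-0.924, -0.148, 0.009], [-0.0, -0.0, 0.492]]
[[-0.932, -0.084, 0.009], [-0.0, -0.0, 0.492]]
[[-0.936, -0.02, 0.009], [-0.0, -0.0, 0.492]]
[[-0.935, 0.045, 0.009], [-0.0, -0.0, 0.492]]
[[-0.93, 0.109, 0.009], [-0.0, -0.0, 0.492]]
[[-0.92, 0.173, 0.009], [-0.0, -0.0, 0.492]]
[[-0.906, 0.235, 0.009], [-0.0, -0.0, 0.492]]
[[-0.888, 0.297, 0.009], [-0.0, -0.0, 0.492]]
[[-0.865, 0.357, 0.009], [-0.0, -0.0, 0.492]]
```

Request:
{"fn": "play_rows", "kwargs": {
  "series": [
    [1,[-0.92,-0.15,0],[0,0,0.49]],
    [1,[-0.93,-0.08,0],[0,0,0.49]],
    [1,[-0.94,-0.02,0],[0,0,0.49]],
    [1,[-0.94,0.04,0],[0,0,0.49]],
    [1,[-0.93,0.11,0],[0,0,0.49]],
    [1,[-0.92,0.17,0],[0,0,0.49]],
    [1,[-0.91,0.24,0],[0,0,0.49]],
    [1,[-0.89,0.3,0],[0,0,0.49]]
  ]
}}

```text
t: 2.7
tool_pos: [0.5762, -0.1617, 0.1446]
tool_rot: [2.475, 1.935, 0.001]
contact_force: [-0.2, 0.0, -0.8]
opening: 0.0856
grip_force: 0.0
```

Request:
{"fn": "play_rows", "kwargs": {
  "series": [
    [1,[-0.86,0.36,0.05],[0,0,0.49]],
    [1,[0,0,0],[0,0,0]],
    [1,[0,0,0],[0,0,0]]
  ]
}}

```text
t: 3.08
tool_pos: [0.583, -0.2064, 0.1417]
tool_rot: [-2.538, -1.851, -0.0]
contact_force: [-0.3, 0.5, 0.8]
opening: 0.0855
grip_force: 0.0
```

```bash
cat > brdlook.py <<'E'
from h import *; from station import ctrl,imaging; import sys
o=ctrl.get_obs(); i=imaging.get_image('wrist'); T=cam(i,o); im=i['color']; cv2.imwrite('pics/%s.png'%sys.argv[1],im)
zt=float(sys.argv[2]); hsv=cv2.cvtColor(im,cv2.COLOR_BGR2HSV)
print(o['tool_pos'].round(4))
g=cv2.inRange(hsv,(40,90,30),(85,255,255)); 
cs=cv2.findContours(cv2.morphologyEx(g,cv2.MORPH_CLOSE,np.ones((15,15))),0,2)[0]; c=max(cs,key=cv2.contourArea)
m=np.zeros_like(g); cv2.drawContours(m,[cv2.convexHull(c)],-1,255,-1)
w=cv2.inRange(hsv,(0,0,150),(180,60,255))&m; br=cv2.inRange(hsv,(15,70,90),(38,255,255))&m
br=cv2.morphologyEx(br,cv2.MORPH_CLOSE,np.ones((5,5)))
print('white');[print(p,a,ray(i,T,p,zt).round(4)) for p,a in blobs(w,60)]
print('brass');[print(p,a,ray(i,T,p,zt).round(4)) for p,a in blobs(br,40)]
E
python3 brdlook.py wc0 0.007
```

```text
[ 0.583  -0.2064  0.1417]
white
[239.87 172.54] 216 [ 0.5453 -0.1831  0.007 ]
[320.59 171.61] 214 [ 0.6239 -0.2073  0.007 ]
[280.43 217.36] 1744 [ 0.5697 -0.2423  0.007 ]
[243.9 247.2] 171 [ 0.5204 -0.2636  0.007 ]
[318.33 246.45] 173 [ 0.599  -0.2878  0.007 ]
[281.05 258.98] 116 [ 0.555  -0.2901  0.007 ]
brass
[321.5  147.39] 138 [ 0.6313 -0.1839  0.007 ]
[238.65 148.39] 127 [ 0.5527 -0.1597  0.007 ]
[245.   265.79] 99 [ 0.5136 -0.2859  0.007 ]
[317.59 265.86] 93 [ 0.5916 -0.3109  0.007 ]
```

View pics/wc0.png

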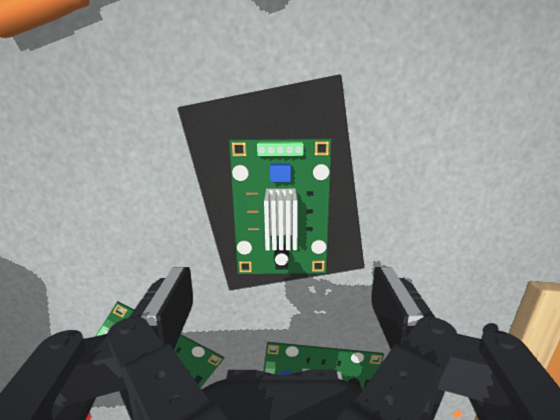

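The wrist view shows the board squarely: terminal strip at the top, holes a (239,148), b (321,147), c (245,266) and d (318,266). The fit puts its centre at (0.572,-0.235) with yaw -17.3°. Next, the descent.

```bash
python3 plan.py 0.5723 -0.2351 0.012 -17.35 4
```

```text
dist 0.1333 turn 0.41 F [-0.5 -0.6 -0. ] t 3.125
[[-0.155, -0.007, 0.648], [-0.0, -0.001, -0.013]]
[[-0.154, -0.007, 0.649], [-0.0, -0.001, -0.013]]
[[-0.154, -0.007, 0.649], [-0.0, -0.001, -0.013]]
[[-0.154, -0.008, 0.649], [-0.0, -0.001, -0.013]]
```

Request:
{"fn": "play_rows", "kwargs": {
  "series": [
    [1,[-0.31,-0.015,0.4],[0,0,-0.05]],
    [1,[-0.31,-0.015,0.5],[0,0,0]],
    [0.7,[0,0,0.5],[0,0,0]],
    [0.7,[0,0,0.5],[0,0,0]],
    [0.7,[0,0,0.4],[0,0,0]],
    [0.7,[0,0,0.29],[0,0,0]],
    [0.7,[0,0,0],[0,0,0]],
    [0.7,[0,0,0],[0,0,0]]
  ],
  "force": 40
}}

```text
t: 4.12
tool_pos: [0.5728, -0.2374, 0.0131]
tool_rot: [2.532, 1.857, 0.001]
contact_force: [-0.3, 0.4, 0.1]
opening: 0.0599
grip_force: 0.0
```

Request:
{"fn": "play_rows", "kwargs": {
  "series": [
    [0,[0.04,0,0],[0,0,0]],
    [0,[0,0,0],[0,0,0]],
    [0,[0,0,0],[0,0,0]],
    [0,[0,0,0],[0,0,0]],
    [0,[0,0,0],[0,0,0]]
  ],
  "force": 40
}}

```text
t: 4.75
tool_pos: [0.5727, -0.2351, 0.0122]
tool_rot: [2.533, 1.858, -0.0]
contact_force: [0.7, 0.5, -0.2]
opening: -0.0002
grip_force: 0.0
```

Request:
{"fn": "play_rows", "kwargs": {
  "series": [
    [0,[0,0,-0.4],[0,0,0]],
    [0,[0,0,-0.8],[0,0,0]],
    [0,[0,0,-0.8],[0,0,0]],
    [0,[0,0,-0.4],[0,0,0]],
    [0,[0,0,0],[0,0,0]],
    [0,[0,0,0],[0,0,0]]
  ]
}}

```text
t: 5.5
tool_pos: [0.5717, -0.2345, 0.1304]
tool_rot: [-2.531, -1.856, 0.002]
contact_force: [0.5, -0.7, -0.3]
opening: -0.0001
grip_force: 0.0
```

```bash
python3 brdlook.py wc1 0.125; python3 plan.py 0.532 0.181 0.13 17 10
```

```text
[ 0.5717 -0.2345  0.1304]
white
[239.9  143.81] 250 [ 0.5657 -0.1719  0.125 ]
[326.13 143.38] 250 [ 0.6137 -0.1867  0.125 ]
[283.17 191.85] 2018 [ 0.581  -0.2073  0.125 ]
[243.64 225.34] 197 [ 0.5504 -0.221   0.125 ]
[322.88 225.16] 198 [ 0.5985 -0.2359  0.125 ]
[283.28 236.92] 142 [ 0.5721 -0.2362  0.125 ]
brass
[238.73 118.14] 148 [ 0.57  -0.158  0.125]
[326.86 117.01] 153 [ 0.6179 -0.1725  0.125 ]
[244.83 246.48] 115 [ 0.5461 -0.2352  0.125 ]
[321.94 246.68] 106 [ 0.594  -0.2504  0.125 ]
dist 0.4173 turn 34.5 F [-0.3 -0.3 -0.7] t 5.55
[[0.769, -0.325, 0.001], [-0.002, -0.001, -0.431]]
[[0.787, -0.278, 0.001], [-0.002, -0.001, -0.431]]
[[0.802, -0.23, 0.001], [-0.002, -0.001, -0.431]]
[[0.815, -0.182, 0.001], [-0.002, -0.001, -0.431]]
[[0.824, -0.132, 0.001], [-0.002, -0.001, -0.431]]
[[0.83, -0.082, 0.0], [-0.002, -0.001, -0.431]]
[[0.834, -0.032, 0.0], [-0.002, -0.001, -0.431]]
[[0.834, 0.018, -0.0], [-0.002, -0.001, -0.431]]
[[0.832, 0.068, -0.0], [-0.002, -0.001, -0.431]]
[[0.826, 0.118, -0.0], [-0.002, -0.001, -0.431]]
```

View pics/wc1.png

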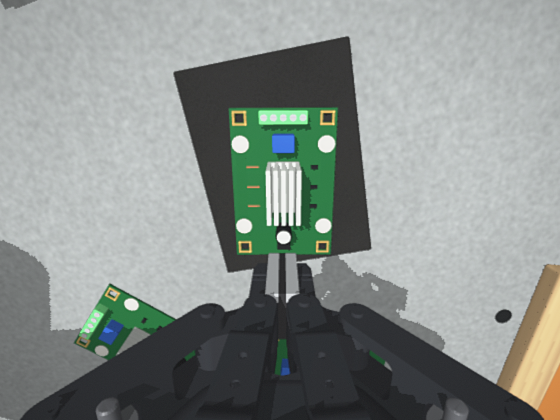

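The fingers shut fully on nothing. In the picture the board is still on the mat, with its holes at rows 118 and 246, and the shut fingertips are near (283,255). I need to see where the tips really are relative to the stated TCP.

```bash
python3 - <<'E'
from h import *; from station import ctrl,imaging
o=ctrl.get_obs(); out=[]
for n,w in(('top',60),('scene',70),('wrist',90)):
    i=imaging.get_image(n); T=cam(i,o); im=i['color'].copy(); u=proj(i,T,o['tool_pos']); print(n,u.round(1))
    x,y=np.clip(u.round().astype(int),[w,w],[559-w,419-w])
    c=cv2.resize(im[y-w:y+w,x-w:x+w],(265,265),interpolation=2); s=265/(2*w)
    cv2.drawMarker(c,tuple(int(v) for v in ((u-[x,y]+w)*s)),(0,0,255),0,12,1); out.append(c)
cv2.imwrite('pics/tri.png',np.hstack(out))
i=imaging.get_image('wrist');T=cam(i,o)
for uv in [(238.73,118.14),(326.86,117.01),(244.83,246.48),(321.94,246.68)]: print(ray(i,T,uv,.007).round(4))
E
```

```text
top [316.4 194.6]
scene [247.8 166.6]
wrist [281.9 238.4]
[ 0.5522 -0.1602  0.007 ]
[ 0.6304 -0.1837  0.007 ]
[ 0.5132 -0.2862  0.007 ]
[ 0.5913 -0.3108  0.007 ]
```

View pics/tri.png

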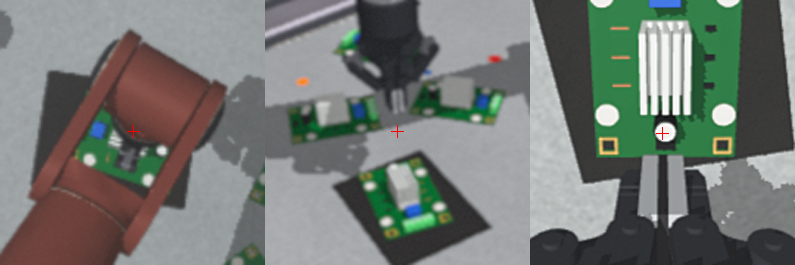

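In the scene and wrist panels the fingertips sit about 40 mm short of the stated TCP (red mark). That agrees with the fingers closing above the heat sink at z=0.012. I'll touch the heat sink's top with the shut tips to measure the offset.

Request:
{"fn": "play_rows", "kwargs": {
  "series": [
    [0,[0,0,0.5],[0,0,0]],
    [0,[0,0,0.8],[0,0,0]],
    [0,[0,0,0.7],[0,0,0]],
    [0,[0,0,0.3],[0,0,0]],
    [0,[0,0,0.06],[0,0,0]],
    [0,[0,0,0],[0,0,0]]
  ]
}}

```text
t: 6.5
tool_pos: [0.5736, -0.2356, 0.0155]
tool_rot: [2.532, 1.857, 0.001]
contact_force: [0.8, 0.1, -0.2]
opening: -0.0006
grip_force: 0.0
```

Request:
{"fn": "play_rows", "kwargs": {
  "series": [
    [0,[0,0,0.04],[0,0,0]],
    [0,[0,0,0],[0,0,0]]
  ]
}}

```text
t: 6.75
tool_pos: [0.5733, -0.2354, 0.0132]
tool_rot: [2.532, 1.857, 0.001]
contact_force: [-0.4, -1.1, -0.4]
opening: 0.0002
grip_force: 0.0
```

Request:
{"fn": "play_rows", "kwargs": {
  "series": [
    [0,[0,0,0.04],[0,0,0]],
    [0,[0,0,0],[0,0,0]]
  ]
}}

```text
t: 7.0
tool_pos: [0.5726, -0.235, 0.0101]
tool_rot: [-2.533, -1.858, 0.0]
contact_force: [-0.4, -0.2, -0.4]
opening: -0.0003
grip_force: 0.0
```

Request:
{"fn": "play_rows", "kwargs": {
  "series": [
    [0,[0,0,0.04],[0,0,0]],
    [0,[0,0,0],[0,0,0]]
  ]
}}

```text
t: 7.25
tool_pos: [0.5727, -0.2351, 0.0099]
tool_rot: [-2.533, -1.858, 0.001]
contact_force: [-5.2, 2.5, 9.1]
opening: -0.0002
grip_force: 4.6
```

Contact at tool z = 0.010, against a heat sink top at 0.047, so the real tips are 37 mm short of the stated TCP. I'll regrasp with tool z near -0.025.

Request:
{"fn": "play_rows", "kwargs": {
  "series": [
    [0.7,[0,0,-0.5],[0,0,0]],
    [0.7,[0,0,0],[0,0,0]],
    [0.7,[0,0,0],[0,0,0]],
    [0.7,[0,0,0],[0,0,0]],
    [0.7,[0,0,0.3],[0,0,0]],
    [0.7,[0,0,0.4],[0,0,0]],
    [0.7,[0,0,0.2],[0,0,0]],
    [0.7,[0,0,0],[0,0,0]]
  ]
}}

```text
t: 8.25
tool_pos: [0.5713, -0.2343, -0.014]
tool_rot: [-2.531, -1.856, 0.002]
contact_force: [0.9, 0.2, 0.4]
opening: 0.0598
grip_force: 0.0
```

Request:
{"fn": "play_rows", "kwargs": {
  "series": [
    [0.7,[0,0,0.12],[0,0,0]],
    [0.7,[0,0,0.06],[0,0,0]],
    [0.7,[0,0,0],[0,0,0]],
    [0,[0,0,0],[0,0,0]],
    [0,[0,0,0],[0,0,0]],
    [0,[0,0,0],[0,0,0]],
    [0,[0,0,0],[0,0,0]]
  ],
  "force": 40
}}

```text
t: 9.12
tool_pos: [0.5729, -0.2353, -0.0203]
tool_rot: [2.533, 1.858, 0.0]
contact_force: [-0.6, 0.2, 2.4]
opening: 0.0296
grip_force: 42.3
```

Request:
{"fn": "play_rows", "kwargs": {
  "series": [
    [0,[0,0,-0.3],[0,0,0]],
    [0,[0,0,-0.6],[0,0,0]],
    [0,[0,0,-0.8],[0,0,0]],
    [0,[0,0,-0.5],[0,0,0]],
    [0,[0,0,-0.2],[0,0,0]],
    [0,[0,0,0],[0,0,0]],
    [0,[0,0,0],[0,0,0]]
  ]
}}

```text
t: 10.0
tool_pos: [0.5716, -0.2345, 0.0972]
tool_rot: [-2.531, -1.856, 0.002]
contact_force: [-0.1, 0.5, -2.8]
opening: 0.0293
grip_force: 41.6
```

```bash
python3 brdlook.py wc2 0.127; python3 plan.py 0.532 0.181 0.10 17 10
```

```text
[ 0.5716 -0.2345  0.0972]
white
[371.09 135.85] 95 [ 0.6315 -0.1834  0.127 ]
[241.27 138.7 ] 158 [ 0.573  -0.1664  0.127 ]
[261.23 138.55] 156 [ 0.582  -0.1692  0.127 ]
[281.23 138.55] 156 [ 0.591 -0.172  0.127]
[301.29 138.5 ] 158 [ 0.6    -0.1748  0.127 ]
[321.32 138.53] 157 [ 0.609  -0.1776  0.127 ]
[199.39 186.22] 825 [ 0.5454 -0.182   0.127 ]
[363.8  185.68] 828 [ 0.6229 -0.2061  0.127 ]
[279.4  263.07] 5578 [ 0.5702 -0.2347  0.127 ]
[327.47 282.88] 322 [ 0.5917 -0.2543  0.127 ]
brass
[195.15 137.28] 470 [ 0.5526 -0.1593  0.127 ]
[367.68 136.82] 477 [ 0.6299 -0.1834  0.127 ]
dist 0.4173 turn 34.49 F [-0.5  0.4 -2.9] t 10.05
[[0.769, -0.325, -0.004], [-0.002, -0.001, -0.431]]
[[0.787, -0.278, -0.004], [-0.002, -0.001, -0.431]]
[[0.802, -0.231, -0.004], [-0.002, -0.001, -0.431]]
[[0.815, -0.182, -0.005], [-0.002, -0.001, -0.431]]
[[0.824, -0.133, -0.005], [-0.002, -0.001, -0.431]]
[[0.831, -0.083, -0.005], [-0.002, -0.001, -0.431]]
[[0.834, -0.033, -0.005], [-0.002, -0.001, -0.431]]
[[0.834, 0.018, -0.005], [-0.002, -0.001, -0.431]]
[[0.832, 0.068, -0.005], [-0.002, -0.001, -0.431]]
[[0.826, 0.118, -0.006], [-0.002, -0.001, -0.431]]
```

Request:
{"fn": "play_rows", "kwargs": {
  "series": [
    [0,[0.77,-0.32,0],[0,0,-0.43]],
    [0,[0.79,-0.28,0],[0,0,-0.43]],
    [0,[0.8,-0.23,0],[0,0,-0.43]],
    [0,[0.81,-0.18,0],[0,0,-0.43]],
    [0,[0.82,-0.13,0],[0,0,-0.43]],
    [0,[0.83,-0.08,0],[0,0,-0.43]],
    [0,[0.83,-0.03,0],[0,0,-0.43]],
    [0,[0.83,0.02,0],[0,0,-0.43]]
  ]
}}

```text
t: 11.05
tool_pos: [0.541, 0.0977, 0.0979]
tool_rot: [-2.016, -2.408, 0.002]
contact_force: [0.5, -0.3, -3.5]
opening: 0.0292
grip_force: 41.5
```

Request:
{"fn": "play_rows", "kwargs": {
  "series": [
    [0,[0.83,0.07,0],[0,0,-0.43]],
    [0,[0.82,0.12,0],[0,0,-0.43]],
    [0,[0,0,0],[0,0,0]],
    [0,[0,0,0],[0,0,0]]
  ]
}}

```text
t: 11.55
tool_pos: [0.534, 0.1788, 0.0982]
tool_rot: [-1.87, -2.523, 0.003]
contact_force: [0.3, -0.8, -1.9]
opening: 0.0297
grip_force: 41.5
```

```bash
python3 plan.py 0.532 0.180 0.045 16.9 5
```

```text
dist 0.0532 turn -0.01 F [ 0.3 -0.8 -1.9] t 11.55
[[0.007, -0.006, 0.213], [-0.003, 0.0, 0.0]]
[[0.007, -0.006, 0.213], [-0.003, 0.0, 0.0]]
[[0.007, -0.006, 0.213], [-0.003, 0.0, 0.0]]
[[0.007, -0.006, 0.213], [-0.003, 0.0, 0.0]]
[[0.007, -0.006, 0.213], [-0.003, 0.0, 0.0]]
```

Request:
{"fn": "play_rows", "kwargs": {
  "series": [
    [0,[0.02,-0.015,0.35],[0,0,0]],
    [0,[0.02,-0.015,0.45],[0,0,0]],
    [0,[0,0,0.4],[0,0,0]],
    [0,[0,0,0.16],[0,0,0]],
    [0,[0,0,0],[0,0,0]],
    [0,[0,0,0],[0,0,0]]
  ]
}}

```text
t: 12.3
tool_pos: [0.5334, 0.1807, 0.0321]
tool_rot: [1.87, 2.523, 0.002]
contact_force: [0.5, -0.6, -2.8]
opening: 0.0296
grip_force: 41.5
```

```bash
cat > fit.py <<'E'
# compare holes a,b (board top face) with posts seen through them, wrist view
from h import *; from station import ctrl,imaging; import sys
o=ctrl.get_obs(); i=imaging.get_image('wrist'); T=cam(i,o); im=i['color']; hsv=cv2.cvtColor(im,cv2.COLOR_BGR2HSV); zt=o['tool_pos'][2]+.027
print(o['tool_pos'].round(4)); X=T[:3,:3]
W=R.from_rotvec(o['tool_rot']).as_matrix(); c=np.array(o['tool_pos'])
for n,s in(('a',-1),('b',1)):
    h=c+W@np.array([.066,s*.041*1.0,-.027])
    u=proj(i,T,h); print(n,'hole exp px',u.round(1),'post tip px if centred',proj(i,T,[h[0],h[1],.030]).round(1))
u=(proj(i,T,c+W@np.array([.066,0,-.027]))).astype(int)
cr=im[max(u[1]-70,0):u[1]+70,max(u[0]-130,0):u[0]+130]; print('crop org',max(u[0]-130,0),max(u[1]-70,0))
cv2.imwrite('pics/%s.png'%sys.argv[1],cv2.resize(cr,None,fx=3,fy=3,interpolation=2)); cv2.imwrite('pics/%s_f.png'%sys.argv[1],im)
E
python3 fit.py f0
```

```text
[0.5334 0.1807 0.0321]
a hole exp px [195.2 136.4] post tip px if centred [208.4 130.2]
b hole exp px [366.8 136.4] post tip px if centred [353.6 130.2]
crop org 150 66
```

View pics/f0.png

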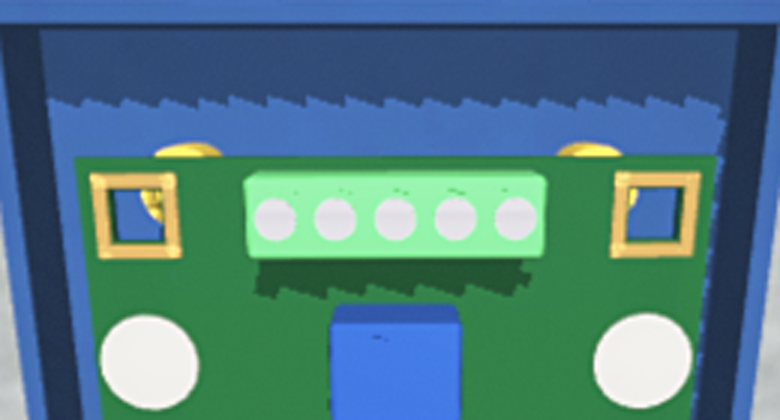

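Through the holes the post tips are visible at crop (155,205) and (631,195), with the shoulder arcs at (188,143) and (591,143). The board needs about -1.4 mm in tool y and +1.5 mm in tool x. I'll correct that and descend.

Request:
{"fn": "play_rows", "kwargs": {
  "series": [
    [0,[0.03,-0.028,0],[0,0,0]],
    [0,[0,0,0],[0,0,0]],
    [0,[0,0,0.2],[0,0,0]],
    [0,[0,0,0.16],[0,0,0]],
    [0,[0,0,0],[0,0,0]],
    [0,[0,0,0],[0,0,0]]
  ]
}}

```text
t: 13.1
tool_pos: [0.5307, 0.1816, 0.013]
tool_rot: [-1.871, -2.524, 0.0]
contact_force: [0.0, 0.2, -2.4]
opening: 0.0298
grip_force: 41.5
```

```bash
python3 fit.py f1
```

```text
[0.5307 0.1816 0.013 ]
a hole exp px [195.2 136.4] post tip px if centred [200.3 134. ]
b hole exp px [366.8 136.4] post tip px if centred [361.8 134.1]
crop org 150 66
```

View pics/f1.png

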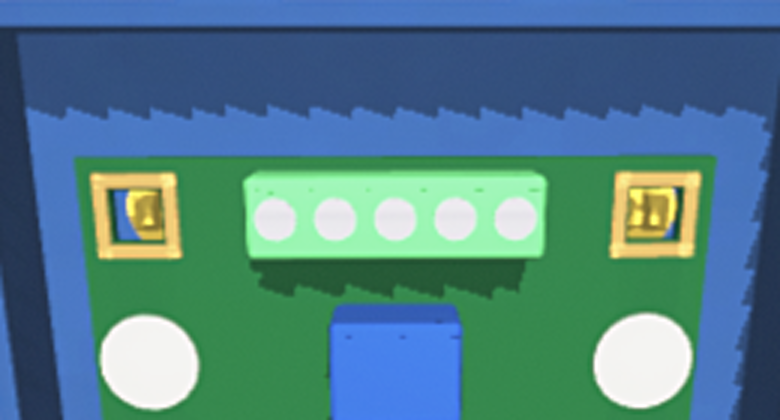

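The tips are now inside both brass rims, at (149,210) and (643,210), centred to within about 0.5 mm. I'll lower the board.

Request:
{"fn": "play_rows", "kwargs": {
  "series": [
    [0,[0,0.008,0.06],[0,0,0]],
    [0,[0,0,0.06],[0,0,0]],
    [0,[0,0,0.03],[0,0,0]],
    [0,[0,0,0],[0,0,0]],
    [0,[0,0,0],[0,0,0]]
  ]
}}

```text
t: 13.78
tool_pos: [0.5312, 0.1818, 0.0058]
tool_rot: [1.871, 2.524, 0.0]
contact_force: [-0.9, -0.4, -2.0]
opening: 0.029
grip_force: 41.5
```

Request:
{"fn": "play_rows", "kwargs": {
  "series": [
    [0,[0,0,0.03],[0,0,0]],
    [0,[0,0,0],[0,0,0]],
    [0,[0,0,0],[0,0,0]]
  ]
}}

```text
t: 14.15
tool_pos: [0.5312, 0.1818, 0.0042]
tool_rot: [1.871, 2.524, -0.0]
contact_force: [-0.4, -0.5, -2.9]
opening: 0.0294
grip_force: 41.5
```

Request:
{"fn": "play_rows", "kwargs": {
  "series": [
    [0,[0,0,0.02],[0,0,0]],
    [0,[0,0,0],[0,0,0]],
    [0,[0,0,0],[0,0,0]]
  ]
}}

```text
t: 14.52
tool_pos: [0.5314, 0.1819, 0.0034]
tool_rot: [1.871, 2.524, 0.001]
contact_force: [-0.0, -0.2, -1.9]
opening: 0.0293
grip_force: 41.5
```

Request:
{"fn": "play_rows", "kwargs": {
  "series": [
    [0,[0,0,0.02],[0,0,0]],
    [0,[0,0,0],[0,0,0]],
    [0,[0,0,0],[0,0,0]]
  ]
}}

```text
t: 14.9
tool_pos: [0.5316, 0.1819, 0.0028]
tool_rot: [1.871, 2.523, 0.001]
contact_force: [-0.5, 0.0, 2.1]
opening: 0.0293
grip_force: 42.1
```

Contact: the load has gone onto the posts. I'll release.

Request:
{"fn": "play_rows", "kwargs": {
  "series": [
    [0.6,[0,0,0],[0,0,0]],
    [0.6,[0,0,0],[0,0,0]],
    [0.6,[0,0,0],[0,0,0]],
    [0.6,[0,0,0],[0,0,0]],
    [0.6,[0,0,-0.4],[0,0,0]],
    [0.6,[0,0,-0.6],[0,0,0]],
    [0.6,[0,0,-0.6],[0,0,0]],
    [0.6,[0.3,0,-0.6],[0,0,0]]
  ]
}}

```text
t: 15.9
tool_pos: [0.5275, 0.1959, 0.115]
tool_rot: [1.871, 2.521, 0.002]
contact_force: [0.8, 1.0, 0.3]
opening: 0.0513
grip_force: 0.0
```

Request:
{"fn": "play_rows", "kwargs": {
  "series": [
    [0,[0.3,0,-0.3],[0,0,0]],
    [0,[0,0,0],[0,0,0]],
    [0,[0,0,0],[0,0,0]]
  ]
}}

```text
t: 16.27
tool_pos: [0.5216, 0.2103, 0.1259]
tool_rot: [-1.87, -2.523, 0.003]
contact_force: [-0.8, 0.8, -0.0]
opening: 0.0002
grip_force: 0.0
```

```bash
python3 brdlook.py r0 0.030
```

```text
[0.5216 0.2103 0.1259]
white
[237.56 181.43] 261 [0.4802 0.2096 0.03  ]
[328.96 181.42] 263 [0.559  0.2337 0.03  ]
[283.14 227.31] 1865 [0.5327 0.1787 0.03  ]
[241.66 264.09] 201 [0.505  0.1291 0.03  ]
[324.88 264.08] 204 [0.5836 0.1531 0.03  ]
brass
[236.7  153.97] 269 [0.4734 0.2334 0.03  ]
[330.35 154.45] 249 [0.552 0.257 0.03 ]
[242.46 284.47] 165 [0.5117 0.1067 0.03  ]
[323.89 285.18] 158 [0.5907 0.1301 0.03  ]
```

View pics/r0.png

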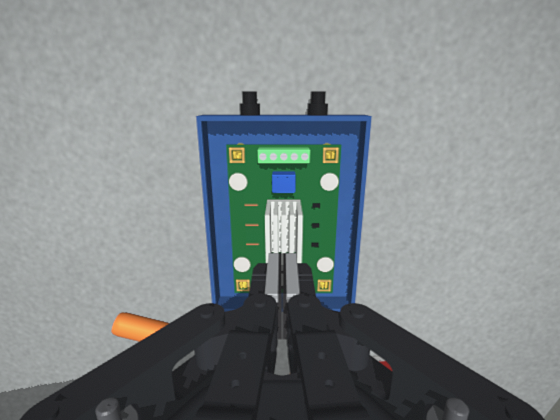

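The tenth view shows the board on its posts: yellow tips in all four holes (237,154), (330,154), (242,284) and (324,285), strip at the gland end. Now I press the dots, starting with a.

```bash
python3 plan.py 0.480 0.2096 0.025 17 4
```

```text
dist 0.1087 turn 0.09 F [0.1 0.4 0.9] t 16.325
[[0.058, -0.197, 0.503], [-0.005, 0.0, -0.003]]
[[0.058, -0.198, 0.503], [-0.005, 0.0, -0.003]]
[[0.058, -0.198, 0.503], [-0.005, 0.0, -0.003]]
[[0.058, -0.198, 0.503], [-0.005, 0.0, -0.003]]
```

Request:
{"fn": "play_rows", "kwargs": {
  "series": [
    [0,[0.115,-0.4,0.3],[0,0,0]],
    [0,[0.115,-0.4,0.6],[0,0,0]],
    [0,[0,0,0.7],[0,0,0]],
    [0,[0,0,0.42],[0,0,0]],
    [0,[0,0,0.3],[0,0,0]],
    [0,[0,0,0.16],[0,0,0]],
    [0,[0,0,0],[0,0,0]],
    [0,[0,0,0],[0,0,0]]
  ]
}}

```text
t: 17.32
tool_pos: [0.4817, 0.2101, 0.0041]
tool_rot: [1.87, 2.523, 0.002]
contact_force: [-0.1, -0.6, 0.6]
opening: 0.0002
grip_force: 0.0
```

Request:
{"fn": "play_rows", "kwargs": {
  "series": [
    [0,[0,-0.02,0.1],[0,0,0]],
    [0,[0,0,0.08],[0,0,0]],
    [0,[0,0,0],[0,0,0]]
  ]
}}

```text
t: 17.7
tool_pos: [0.4794, 0.2095, -0.0063]
tool_rot: [-1.87, -2.523, 0.001]
contact_force: [-0.4, -0.4, 0.6]
opening: 0.0001
grip_force: 0.0
```

Request:
{"fn": "play_rows", "kwargs": {
  "series": [
    [0,[0,0,0.04],[0,0,0]],
    [0,[0,0,0],[0,0,0]]
  ]
}}

```text
t: 17.95
tool_pos: [0.48, 0.2097, -0.0076]
tool_rot: [1.871, 2.524, 0.0]
contact_force: [-0.8, -0.5, 0.8]
opening: -0.0002
grip_force: 0.7
```

Request:
{"fn": "play_rows", "kwargs": {
  "series": [
    [0,[0,0,0.03],[0,0,0]],
    [0,[0,0,0],[0,0,0]]
  ]
}}

```text
t: 18.2
tool_pos: [0.4802, 0.2095, -0.0089]
tool_rot: [1.87, 2.524, 0.0]
contact_force: [-0.7, -0.9, 4.6]
opening: 0.0
grip_force: 1.9
```

Request:
{"fn": "play_rows", "kwargs": {
  "series": [
    [0,[0,0,0.03],[0,0,0]],
    [0,[0,0,0],[0,0,0]]
  ]
}}

```text
t: 18.45
tool_pos: [0.4794, 0.2095, -0.0114]
tool_rot: [-1.871, -2.523, 0.001]
contact_force: [-0.2, 0.3, -0.7]
opening: -0.0001
grip_force: 0.0
```

Corner a gave way at contact. I'll confirm it is home by pushing until firm.

Request:
{"fn": "play_rows", "kwargs": {
  "series": [
    [0,[0,0,0.04],[0,0,0]],
    [0,[0,0,0],[0,0,0]]
  ]
}}

```text
t: 18.7
tool_pos: [0.4798, 0.2096, -0.0123]
tool_rot: [-1.87, -2.524, 0.001]
contact_force: [-2.3, -0.6, 5.8]
opening: 0.0005
grip_force: 3.1
```

Request:
{"fn": "play_rows", "kwargs": {
  "series": [
    [0,[0,0,0.03],[0,0,0]],
    [0,[0,0,0],[0,0,0]]
  ]
}}

```text
t: 18.95
tool_pos: [0.48, 0.2097, -0.0127]
tool_rot: [-1.87, -2.524, 0.001]
contact_force: [-5.5, -1.4, 13.2]
opening: 0.0001
grip_force: 6.7
```

Request:
{"fn": "play_rows", "kwargs": {
  "series": [
    [0,[0,0,0.03],[0,0,0]],
    [0,[0,0,0],[0,0,0]]
  ]
}}

```text
t: 19.2
tool_pos: [0.4801, 0.2097, -0.013]
tool_rot: [-1.87, -2.524, 0.002]
contact_force: [-9.8, -3.2, 20.7]
opening: 0.0002
grip_force: 10.4
```

Request:
{"fn": "play_rows", "kwargs": {
  "series": [
    [0,[0,0,-0.4],[0,0,0]],
    [0,[0,0,-0.4],[0,0,0]],
    [0,[0,0.8,0],[0,0,0]],
    [0,[0,0.85,0],[0,0,0]],
    [0,[0,0,0.3],[0,0,0]],
    [0,[0,0,0.28],[0,0,0]],
    [0,[0,0,0],[0,0,0]],
    [0,[0,0,0],[0,0,0]]
  ]
}}

```text
t: 20.2
tool_pos: [0.5578, 0.2334, -0.0052]
tool_rot: [-1.87, -2.523, 0.001]
contact_force: [0.2, -0.7, -0.3]
opening: 0.0003
grip_force: 0.0
```

Request:
{"fn": "play_rows", "kwargs": {
  "series": [
    [0,[0,0,0.04],[0,0,0]],
    [0,[0,0,0],[0,0,0]]
  ]
}}

```text
t: 20.45
tool_pos: [0.5588, 0.2336, -0.0065]
tool_rot: [1.87, 2.524, 0.001]
contact_force: [0.1, 0.2, -0.9]
opening: 0.0
grip_force: 0.0
```

Request:
{"fn": "play_rows", "kwargs": {
  "series": [
    [0,[0,0,0.04],[0,0,0]],
    [0,[0,0,0],[0,0,0]]
  ]
}}

```text
t: 20.7
tool_pos: [0.5587, 0.2336, -0.0089]
tool_rot: [-1.871, -2.524, 0.0]
contact_force: [-1.0, -0.0, -0.7]
opening: -0.0001
grip_force: 0.0
```

Request:
{"fn": "play_rows", "kwargs": {
  "series": [
    [0,[0,0,0.04],[0,0,0]],
    [0,[0,0,0],[0,0,0]]
  ]
}}

```text
t: 20.95
tool_pos: [0.5586, 0.2335, -0.0111]
tool_rot: [-1.871, -2.524, 0.001]
contact_force: [-0.3, 0.2, -0.1]
opening: -0.0
grip_force: 0.0
```

Request:
{"fn": "play_rows", "kwargs": {
  "series": [
    [0,[0,0,0.04],[0,0,0]],
    [0,[0,0,0],[0,0,0]]
  ]
}}

```text
t: 21.2
tool_pos: [0.5591, 0.2336, -0.0124]
tool_rot: [1.871, 2.524, 0.0]
contact_force: [-1.5, -0.1, 3.2]
opening: 0.0002
grip_force: 1.4
```

Request:
{"fn": "play_rows", "kwargs": {
  "series": [
    [0,[0,0,0.04],[0,0,0]],
    [0,[0,0,0],[0,0,0]]
  ]
}}

```text
t: 21.45
tool_pos: [0.5592, 0.2337, -0.0127]
tool_rot: [1.87, 2.524, -0.0]
contact_force: [-5.1, -2.7, 10.5]
opening: -0.0002
grip_force: 5.8
```

Request:
{"fn": "play_rows", "kwargs": {
  "series": [
    [0,[0,0,0.04],[0,0,0]],
    [0,[0,0,0],[0,0,0]]
  ]
}}

```text
t: 21.7
tool_pos: [0.5593, 0.2337, -0.0131]
tool_rot: [-1.87, -2.524, 0.001]
contact_force: [-9.5, -3.2, 20.9]
opening: -0.0002
grip_force: 10.3
```

Request:
{"fn": "play_rows", "kwargs": {
  "series": [
    [0,[0,0,0.03],[0,0,0]],
    [0,[0,0,0],[0,0,0]]
  ]
}}

```text
t: 21.95
tool_pos: [0.5594, 0.2337, -0.0132]
tool_rot: [-1.87, -2.524, 0.002]
contact_force: [-14.4, -5.0, 28.2]
opening: -0.0001
grip_force: 13.8
```

Corner b is firm at the same height as a. Next is d, 84 mm along -tool x.

Request:
{"fn": "play_rows", "kwargs": {
  "series": [
    [0,[0,0,-0.35],[0,0,0]],
    [0,[0,0,-0.35],[0,0,0]],
    [0,[-0.84,0,0],[0,0,0]],
    [0,[-0.84,0,0],[0,0,0]],
    [0,[0,0,0.25],[0,0,0]],
    [0,[0,0,0.2],[0,0,0]],
    [0,[0,0,0],[0,0,0]],
    [0,[0,0,0],[0,0,0]]
  ]
}}

```text
t: 22.95
tool_pos: [0.5828, 0.1541, -0.006]
tool_rot: [-1.869, -2.525, 0.0]
contact_force: [-0.6, 0.2, 0.4]
opening: 0.0001
grip_force: 0.0
```

Request:
{"fn": "play_rows", "kwargs": {
  "series": [
    [0,[0,0,0.04],[0,0,0]],
    [0,[0,0,0],[0,0,0]]
  ]
}}

```text
t: 23.2
tool_pos: [0.5831, 0.1535, -0.0078]
tool_rot: [-1.87, -2.524, 0.0]
contact_force: [0.7, 0.2, -0.3]
opening: -0.0002
grip_force: 0.0
```

Request:
{"fn": "play_rows", "kwargs": {
  "series": [
    [0,[0,0,0.04],[0,0,0]],
    [0,[0,0,0],[0,0,0]]
  ]
}}

```text
t: 23.45
tool_pos: [0.5836, 0.1534, -0.0091]
tool_rot: [1.871, 2.524, 0.001]
contact_force: [-1.7, 0.3, 4.0]
opening: -0.0001
grip_force: 2.1
```

Request:
{"fn": "play_rows", "kwargs": {
  "series": [
    [0,[0,0,0.04],[0,0,0]],
    [0,[0,0,0],[0,0,0]]
  ]
}}

```text
t: 23.7
tool_pos: [0.5839, 0.1535, -0.0103]
tool_rot: [1.87, 2.524, 0.001]
contact_force: [-2.6, 0.3, 7.7]
opening: 0.0002
grip_force: 4.2
```

Request:
{"fn": "play_rows", "kwargs": {
  "series": [
    [0,[0,0,0.04],[0,0,0]],
    [0,[0,0,0],[0,0,0]]
  ]
}}

```text
t: 23.95
tool_pos: [0.5832, 0.1531, -0.014]
tool_rot: [1.871, 2.524, 0.0]
contact_force: [-0.9, 0.5, 1.8]
opening: -0.0001
grip_force: 1.4
```

Request:
{"fn": "play_rows", "kwargs": {
  "series": [
    [0,[0,0,0.04],[0,0,0]],
    [0,[0,0,0],[0,0,0]]
  ]
}}

```text
t: 24.2
tool_pos: [0.5832, 0.1532, -0.0141]
tool_rot: [-1.87, -2.523, 0.002]
contact_force: [-5.7, -1.0, 11.9]
opening: 0.0001
grip_force: 6.0
```

Request:
{"fn": "play_rows", "kwargs": {
  "series": [
    [0,[0,0,0.05],[0,0,0]],
    [0,[0,0,0],[0,0,0]]
  ]
}}

```text
t: 24.45
tool_pos: [0.5833, 0.1532, -0.0142]
tool_rot: [-1.869, -2.523, 0.003]
contact_force: [-13.3, -2.2, 25.9]
opening: -0.0002
grip_force: 12.6
```

Request:
{"fn": "play_rows", "kwargs": {
  "series": [
    [0,[0,0,-0.35],[0,0,0]],
    [0,[0,0,-0.45],[0,0,0]],
    [0,[0,-0.8,0],[0,0,0]],
    [0,[0,-0.85,0],[0,0,0]],
    [0,[0,0,0.3],[0,0,0]],
    [0,[0,0,0.26],[0,0,0]],
    [0,[0,0,0],[0,0,0]],
    [0,[0,0,0],[0,0,0]]
  ]
}}

```text
t: 25.45
tool_pos: [0.5052, 0.1294, -0.0063]
tool_rot: [1.87, 2.524, 0.0]
contact_force: [-1.0, -0.2, 0.3]
opening: -0.0003
grip_force: 0.0
```

Request:
{"fn": "play_rows", "kwargs": {
  "series": [
    [0,[0,0,0.04],[0,0,0]],
    [0,[0,0,0],[0,0,0]]
  ]
}}

```text
t: 25.7
tool_pos: [0.5046, 0.1293, -0.0081]
tool_rot: [1.871, 2.524, 0.0]
contact_force: [-0.4, 1.4, -0.2]
opening: 0.0003
grip_force: 0.0
```

Request:
{"fn": "play_rows", "kwargs": {
  "series": [
    [0,[0,0,0.04],[0,0,0]],
    [0,[0,0,0],[0,0,0]]
  ]
}}

```text
t: 25.95
tool_pos: [0.5042, 0.1292, -0.0104]
tool_rot: [-1.871, -2.524, 0.0]
contact_force: [-0.6, -0.8, -0.1]
opening: -0.0002
grip_force: 0.0
```

Request:
{"fn": "play_rows", "kwargs": {
  "series": [
    [0,[0,0,0.04],[0,0,0]],
    [0,[0,0,0],[0,0,0]]
  ]
}}

```text
t: 26.2
tool_pos: [0.5041, 0.1292, -0.0125]
tool_rot: [-1.871, -2.524, 0.0]
contact_force: [0.5, 0.7, 0.1]
opening: 0.0002
grip_force: 0.0
```

Request:
{"fn": "play_rows", "kwargs": {
  "series": [
    [0,[0,0,0.04],[0,0,0]],
    [0,[0,0,0],[0,0,0]]
  ]
}}

```text
t: 26.45
tool_pos: [0.5045, 0.1293, -0.0141]
tool_rot: [1.871, 2.524, 0.0]
contact_force: [-0.5, 0.1, 2.7]
opening: 0.0
grip_force: 0.9
```

Request:
{"fn": "play_rows", "kwargs": {
  "series": [
    [0,[0,0,0.05],[0,0,0]],
    [0,[0,0,0.05],[0,0,0]],
    [0,[0,0,0],[0,0,0]]
  ]
}}

```text
t: 26.82
tool_pos: [0.5046, 0.1293, -0.0143]
tool_rot: [-1.869, -2.523, 0.004]
contact_force: [-16.6, -2.7, 34.8]
opening: 0.0003
grip_force: 17.2
```

Request:
{"fn": "play_rows", "kwargs": {
  "series": [
    [0,[0,0,-0.35],[0,0,0]],
    [0,[0,0,-0.35],[0,0,0]],
    [0,[0.84,0,0],[0,0,0]],
    [0,[0.84,0,0],[0,0,0]],
    [0,[0,0,0.3],[0,0,0]],
    [0,[0,0,0.26],[0,0,0]],
    [0,[0,0,0.08],[0,0,0]],
    [0,[0,0,0],[0,0,0]]
  ]
}}

```text
t: 27.82
tool_pos: [0.4796, 0.2092, -0.0142]
tool_rot: [-1.871, -2.52, 0.003]
contact_force: [-11.2, -0.9, 21.3]
opening: 0.0001
grip_force: 10.5
```

Request:
{"fn": "play_rows", "kwargs": {
  "series": [
    [0,[0,0,0.04],[0,0,0]],
    [0,[0,0,0.06],[0,0,0]],
    [0,[0,0,0],[0,0,0]]
  ]
}}

```text
t: 28.2
tool_pos: [0.4797, 0.2092, -0.0145]
tool_rot: [-1.869, -2.519, 0.008]
contact_force: [-26.6, -5.4, 52.6]
opening: 0.0004
grip_force: 26.3
```

All the dots are level and firm. I'll retreat and check the numbers.

Request:
{"fn": "play_rows", "kwargs": {
  "series": [
    [0,[0,0,-0.3],[0,0,0]],
    [0,[0,0,-0.6],[0,0,0]],
    [0,[0.2,0.4,-0.8],[0,0,0]],
    [0,[0.3,0.4,-0.8],[0,0,0]],
    [0,[0,0,-0.3],[0,0,0]],
    [0,[0,0,0],[0,0,0]],
    [0,[0,0,0],[0,0,0]]
  ]
}}

```text
t: 29.08
tool_pos: [0.5091, 0.2439, 0.116]
tool_rot: [-1.87, -2.521, 0.006]
contact_force: [-0.6, -0.6, -1.2]
opening: 0.0002
grip_force: 0.0
```

```bash
python3 brdlook.py r1 0.023; python3 - <<'E'
from station import ctrl
o=ctrl.get_obs();print(o['t'],o['contact_force'])
E
```

```text
[0.5091 0.2439 0.116 ]
white
[241.85 220.42] 231 [0.4808 0.2089 0.023 ]
[330.4  220.36] 235 [0.5595 0.233  0.023 ]
[287.92 246.57] 551 [0.5298 0.1956 0.023 ]
[326.9  297.16] 168 [0.5845 0.1529 0.023 ]
brass
[240.89 195.42] 213 [0.4738 0.2322 0.023 ]
[331.85 195.59] 214 [0.5526 0.2561 0.023 ]
29.125 [-0.5241482  -0.20177728 -0.18049678]
```

```bash
python3 -c "
from station import ctrl
print(ctrl.finish_job())"
```

```text
the job is handed in; nothing more can be done
None
```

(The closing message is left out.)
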